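# Load a fitting into the index wheel and click it under the gauge

## Task

Stand the loose brass fitting, hexagon down, in the cup of the index wheel that is at the loading mark and press it gently (under 25 N) down until it has snapped fully home. Then turn the wheel by its pegs one click clockwise (seen from above), no further, so that the loaded cup rests in the notch under the gauge bridge. The fitting must not strike the bridge; let go at the end, and leave the other things on the bench alone.

Things in the scene. Friction and masses are not known exactly. Their poses are not given: they have to be found in the camera images.
- fitting_1: Brass push-in pipe fitting with a black cap, standing upright on the bench, about 35 g, 26 mm tall. Origin: centre of its underside, z up along it. From the origin up: hexagon foot 16 mm across, 0 to 9 mm; round body 11 mm across, 9 to 19 mm; black cap 13.6 mm across, 19 to 26 mm.
- wheel_base: Fixed grey round base plate of the index wheel, 200 mm across, 10 mm thick, screwed to the bench, carrying the whole device. Origin: centre of its underside, on the wheel's vertical axis; z up; its +x axis points from the wheel's axis to the loading mark.
- load_mark (a point): Top of the loading mark, a small plain steel block with a point towards the wheel, on the edge of the base, 94 mm from the axis (it spans 80 to 101 mm) and 24 mm wide; its top is 26 mm above the bench. The cup next to it is the one to load.
- gauge_bridge: Fixed steel gauge bridge, 60 degrees clockwise of the loading mark. Origin: centre of its flat underside face, 62 mm from the axis, 49 mm above the bench; its x axis points outwards. A fitting fully home passes 3 mm under it, one not home strikes it. The arm is 30 mm wide, reaches in to 46 mm from the axis and is 64 mm high; column at 85 to 103 mm from the axis.
- plunger_housing (a point): Top of the aluminium housing (24 x 20 mm, 27 mm high) of the spring plunger at the wheel's rim, opposite the gauge bridge, 103 mm from the axis. Its roller drops between pairs of dowels on the rim: one notch every 60 degrees.
- wheel (a joint): Angle of the aluminium index wheel (152 mm across), rad: 0 at the start, in a notch; grows CLOCKWISE seen from above; next notch at 1.047. Leaving a notch takes about 9 to 12 N at a peg; from 0.18 to 0.87 rad only slight friction; then it resists as much again up to about 0.96 and beyond that springs into the notch by itself. It can be pushed on past it, so watch the force.
- pocket (a point): Centre of the inner floor of the cup that is at the loading mark at the start; turns with the wheel. 62 mm from the axis, 20 mm above the bench; z up, x points away from the axis. All six cups are alike: bore 17.5 mm, 17 mm deep, mouth widening to 21.5 mm over the last 2.5 mm up to the rim (30 mm across, 37 mm above the bench).
- snap_ball (a point): Spring ball, 6 mm, in the hub-side wall of the loading cup (each cup has one), 11 mm above the cup's floor; sticks 2 mm into the bore. Pushing the fitting's foot past it takes about 5 to 10 N over some 12 mm of travel until it snaps over the hexagon. Fully home, the fitting's origin is at the pocket point and its top 46 mm above the bench, 9 mm above the rim.
- peg_far (a point): Point on one of three alike upright steel pegs on the wheel, for turning it by hand: a freely revolving sleeve 12 mm in diameter from 24 to 69 mm above the bench, top at 73 mm, 34 mm from the axis. This one is 150 degrees anticlockwise of the loading cup, the others 30 degrees anticlockwise and 90 degrees clockwise of it. The point is on its centre line, 60 mm above the bench; turns with the wheel.
- parts_box: Bystander, to be left alone: parts box. Origin: centre of its underside.
- screwdriver_2: Bystander, to be left alone: screwdriver. Origin: centre of its underside.
- dropper_bottle: Bystander, to be left alone: dropper bottle. Origin: centre of its underside.
- solder_reel: Bystander, to be left alone: solder reel. Origin: centre of its underside.
- torch: Bystander, to be left alone: torch. Origin: centre of its underside.
- small_carton_2: Bystander, to be left alone: small carton. Origin: centre of its underside.

How it is judged:
By the outcome, as a careful person would: the job done as asked, in the order asked, and still so for the second after the job is handed in, with the robot touching nothing.
It also fails if it takes over 64 s, if anything falls off the work surface, if the arm or the gripper's body presses on something with over 40 N, if the wrist force passes 120 N, or if a joint passes its speed limit or range.

## Robot

A 6-joint arm with a two-finger parallel gripper is mounted at the origin on a cart in front of the work surface, level with it; the furniture and walls round the work are solid. World frame = base frame: x ahead of the robot, y to its left, z up, the work surface at z = 0. Lengths are in mm, angles in degrees, forces in N, time in s.
With the tool pointing down it reaches from about 300 to 850 mm from the base axis. Payload 4.2 kg.
Tool frame: the origin (TCP) lies on the centre line of the jaws, within the pads' length; the fingertips stand 8 mm ahead of it and the grasp point (between the pads) lies 11 mm behind it; z points along the fingers, y is the line along which they close (so a half turn about z gives the same grasp; the last joint's range is limited). The gripper opens to 91 mm and grips with 3 to 60 N. Pads are 32 mm wide; open, the fingers measure 118 mm over their backs; the gripper's body (76 mm by 178 mm) begins 60 mm behind the grasp point.
Start: joints at [-73.167, 18.312, 89.639, -0, 72.044, -1.146], TCP at [177.491, -546.936, 221.976] pointing down, gripper open.
Joint ranges: [-177.97, 177.97], [-48.28, 115.42], [12.27, 149.76], [-77.06, 257.06], [2.81, 150.46], [-146.56, 146.56]. Speed limits (degrees/s): [147.25, 147.25, 180, 180, 180, 180].

## Interface

Orientations are given as [roll, pitch, yaw] about the fixed x, y, z axes, in that order (R = Rz(yaw) Ry(pitch) Rx(roll)).
In Python, from workcell import telemetry, eyes, ticket gives the robot as it stands. The module is installed in compiled form; this text tells all that it offers.
- The arm moves only by the shell command python3 -m crank 'ROWS' [OPENING] [FORCE]. ROWS is JSON, a list of rows, each an object of numbers: "dx", "dy", "dz": the shift along the world's x, y, z normalised to -1 to 1, where 1 is 80 cm; "yaw": the turn about the world's z normalised to -1 to 1, where 1 is 5 degrees. A call has 1 to 10 rows; each row shifts and turns the commanded pose from where the row before left it; what a row does not reach is not made up. A row lasts 1/8 s, in which the tool goes at most 62.5 mm and 10.7 degrees, less where a joint would pass 70% of its speed; a pose out of reach is approached as far as the arm can. A call with a number of a shift or a turn outside -1 to 1 is refused whole. A call with a gripper value outside its range is refused whole. OPENING is the opening, from 0 (shut) to 1 (fully open), set as the call begins (- or left out, the last holds). The fingers move at their own pace and stop on an object; FORCE is the grip in N (left out, the last holds). Time passes only in rows, so rows that do not move let the fingers close. It gives the time, the measured TCP pose, the force, the opening and the grip force at its end, in the units of the state.
- telemetry.state(): the state, without advancing time (a new reading comes with each control period).
- eyes.grab_frame(name): name is "scene" or "top"; returns the picture (480x640x3 uint8, red, green, blue); there is no depth.
- eyes.calibration(name): a dict with "camera_matrix" (3x3 intrinsics, pixels), "k1" (the pictures are not rectified: a ray, as slopes to the right and down, at radius r is drawn at 1 + k1 r^2 times it, then the intrinsics apply), "world_from_camera" (4x4, takes a point from camera to world coordinates). Camera axes: x right, y down, z forward; pixel columns grow to the right and rows downward; lengths in mm; the calibration is good to about 2 mm. A picture is of the moment at which its call begins. calibration takes no time and is no camera call.
- ticket.job_done(): hands the job in; it is judged then, once.
The state is a dict: "time_s": time; "qpos": joint angles; "qvel": joint speeds; "effort": joint torques, N m; "ee_pos": TCP position; "ee_rot": TCP orientation; "force": force on the tool from outside, world axes, zero at the start; "torque": the same for the moment, N m; "gripper_width": finger opening in mm; "gripper_force": force on a finger pad.
Only numpy, scipy, OpenCV 4.12 (cv2) and the standard library are available. Lean on these libraries where they do the work, as an engineer would, in place of code of your own. Each camera call takes 0.05 s, during which the arm holds its last target. There are 200 camera calls.

## Working session

There is one attempt and no reset: what is moved stays moved. The work goes in short steps, Python scripts to look and compute and a shell command to move; the robot and the scene stay as the last step left them, time stands still between calls to the robot, and variables do not carry over. Pictures are saved under pics/ and viewed, at most 10 in all, crops included, and the job is handed in when it is done.

```bash
mkdir -p pics; cat > h.py <<'E'
import numpy as np, cv2
from workcell import telemetry, eyes
def snap(n,f):
    im=eyes.grab_frame(n); cv2.imwrite('pics/'+f,im[:,:,::-1]); return im
def ray(n,u,v):
    c=eyes.calibration(n);K=np.array(c['camera_matrix']);T=np.array(c['world_from_camera'])
    d=np.array([(u-K[0,2])/K[0,0],(v-K[1,2])/K[1,1]]);s=d.copy()
    for _ in range(20): s=d/(1+c['k1']*(s@s))
    return T[:3,3],T[:3,:3]@np.array([*s,1])
def px2w(n,u,v,z):
    o,d=ray(n,u,v); return (o+d*(z-o[2])/d[2]).round(1)
def w2px(n,p):
    c=eyes.calibration(n);K=np.array(c['camera_matrix']);T=np.array(c['world_from_camera'])
    q=T[:3,:3].T@(np.array(p)-T[:3,3]);s=q[:2]/q[2];s=s*(1+c['k1']*(s@s))
    return (K[:2,:2]@s+K[:2,2]).round(1)
E
python3 - <<'E'
from h import *
snap('scene','s0.png');snap('top','t0.png')
for n in('scene','top'):
    c=eyes.calibration(n);print(n,np.round(c['world_from_camera'],3).tolist(),c['camera_matrix'],c['k1'])
print(telemetry.state())
E
```

```text
scene [[-0.507, -0.467, 0.724, -327.358], [-0.861, 0.25, -0.442, 483.805], [0.025, -0.848, -0.529, 717.321], [0.0, 0.0, 0.0, 1.0]] [[490.08581558   0.         322.93601808]
 [  0.         490.08581558 234.43685589]
 [  0.           0.           1.        ]] -0.01012060001914663
top [[0.018, -0.994, 0.112, 395.575], [-1.0, -0.017, 0.007, -47.44], [-0.005, -0.112, -0.994, 1460.025], [0.0, 0.0, 0.0, 1.0]] [[558.86720222   0.         312.90301721]
 [  0.         558.86720222 246.8439146 ]
 [  0.           0.           1.        ]] -0.1268397834590125
{'time_s': 0.1, 'qpos': array([-7.31664823e+01,  1.83490547e+01,  8.96963598e+01, -3.97826867e-04,
        7.20429138e+01, -1.14672189e+00]), 'qvel': array([ 0.06617128, -0.17677355, -0.22358673, -0.07628084, -0.00417769,
        0.0171715 ]), 'effort': array([-3.96569012e-04, -4.13331306e+01, -2.32510650e+01,  7.27737858e-02,
        4.21502581e-02, -5.53770406e-05]), 'ee_pos': array([ 177.36945454, -546.5327272 ,  221.2142464 ]), 'ee_rot': array([-1.79911682e+02, -1.38950940e-03,  1.79803615e+01]), 'force': array([ 0.61451471, -0.03962446, -0.61134873]), 'torque': array([ 0.00643315,  0.03530707, -0.0671409 ]), 'gripper_force': 0.0, 'gripper_width': 91.20899182288007}
```

View pics/t0.png

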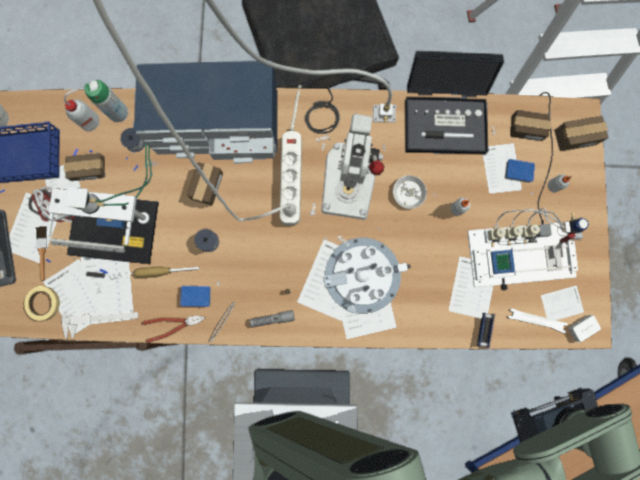

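View pics/s0.png

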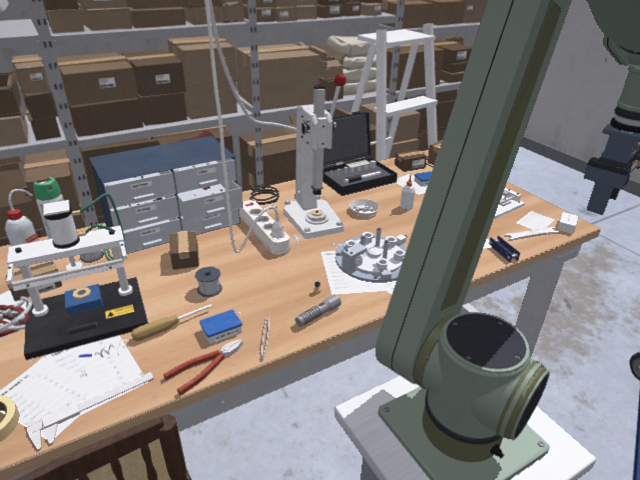

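The top view shows the wheel around (362,275) and the fitting probably near (285,292). In the scene view the fitting is near (317,287), close to the torch. I'll enlarge both.

```bash
python3 - <<'E'
from h import *
t=cv2.imread('pics/t0.png')[225:325,270:415];s=cv2.imread('pics/s0.png')[215:325,300:420]
cv2.imwrite('pics/tc.png',cv2.resize(t,None,fx=5.5,fy=5.5,interpolation=cv2.INTER_CUBIC))
cv2.imwrite('pics/sc.png',cv2.resize(s,None,fx=5,fy=5,interpolation=cv2.INTER_CUBIC))
E
```

```text
(no output)
```

View pics/tc.png

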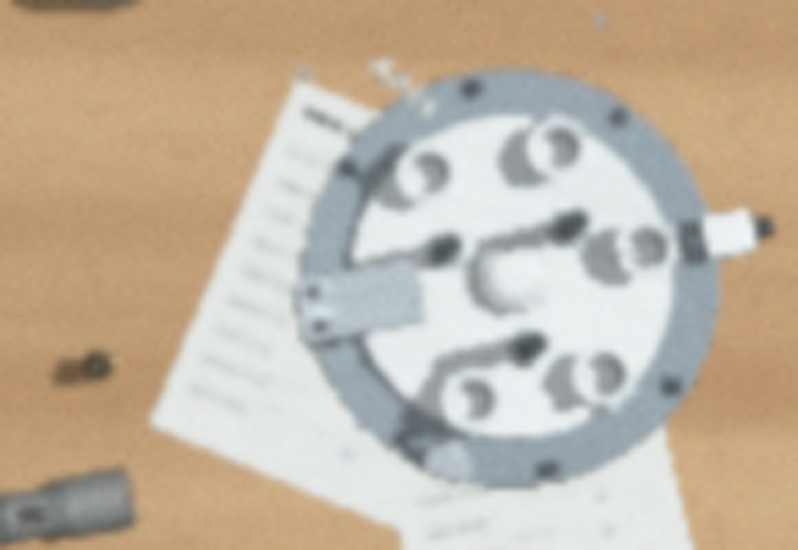

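View pics/sc.png

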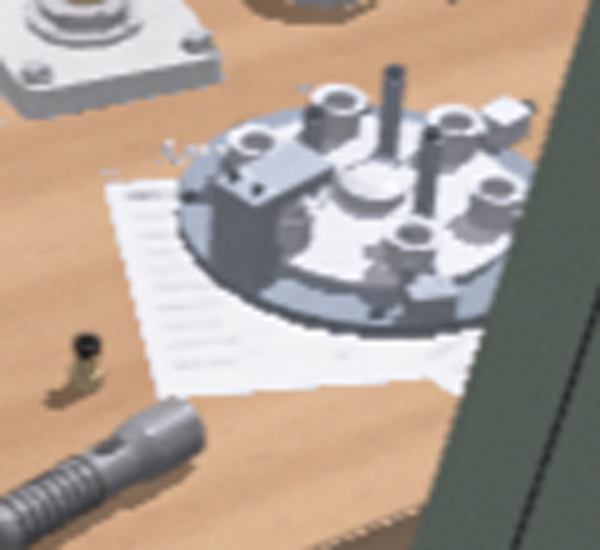

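The enlarged crops show these positions:

| Item | Top crop | Scene crop |
|---|---|---|
| Fitting cap | (97,365) | (88,343) |
| Bridge | (362,303), left of the wheel | – |
| Loading mark | (450,460) | (435,288) |
| Loading cup rim | (470,399) | (414,233) |
| Plunger | (730,235) | – |

Pegs are at (570,225), (445,250) and (530,347) in the top crop.

```bash
python3 - <<'E'
from h import *
from scipy.optimize import least_squares
T=lambda u,v:(270+(u+.5)/5.5-.5,225+(v+.5)/5.5-.5); S=lambda u,v:(300+(u+.5)/5-.5,215+(v+.5)/5-.5)
print('fit top',px2w('top',*T(97,364),26),'scene',px2w('scene',*S(88,343),26))
print('base',px2w('top',*T(508,278),10))
obs=[('top',T(470,399),0,62,37),('top',T(600,377),60,62,37),('top',T(640,247),120,62,37),('top',T(553,148),180,62,37),('top',T(420,180),240,62,37),
('top',T(573,223),150,34,73),('top',T(450,245),270,34,73),('top',T(534,345),30,34,73),('top',T(452,462),0,94,26)]
sc=[('scene',S(414,233),0,62,37),('scene',S(496,189),60,62,37),('scene',S(455,122),120,62,37),('scene',S(337,100),180,62,37),('scene',S(256,141),240,62,37),('scene',S(395,72),150,34,73),('scene',S(431,133),30,34,73)]
for O in (obs,sc,obs+sc):
    def f(p):
        r=[]
        for n,uv,a,R,z in O:
            t=np.radians(p[2]+a); r+=list(w2px(n,[p[0]+R*np.cos(t),p[1]+R*np.sin(t),z])-uv)
        return r
    s=least_squares(f,[430,-130,180],diff_step=1e-3,x_scale=[100,100,50]);print(s.x.round(1),np.round(s.fun,1))
E
```

```text
fit top [442.9  25.8  26. ] scene [442.8  25.   26. ]
base [ 487.3 -166.6   10. ]
[ 487.1 -166.1  162.6] [ 0.1  0.6  0.2 -0.4  0.3  0.2 -0.   0.1  0.4 -0.8  0.2 -0.5 -0.5  0.3
  0.  -0.2 -0.8  1.1]
[ 488.6 -168.2  161.9] [-0.2  0.2  0.  -0.2  0.   0.   0.4  0.1  0.   0.2 -0.1 -0.2  0.1 -0.1]
[ 487.2 -166.7  162.6] [ 0.4  0.6  0.5 -0.4  0.5  0.1  0.2  0.1  0.6 -0.8  0.4 -0.5 -0.3  0.2
  0.3 -0.3 -0.6  1.1 -0.1  0.6 -0.1  0.  -0.4  0.3 -0.1  0.5 -0.3  0.7
 -0.4  0.2  0.1  0.3]
```

```bash
R='';python3 -m crank '[{"dx":0.027,"dy":0.06,"yaw":-0.6},{"dx":0.027,"dy":0.06,"yaw":-0.6},{"dx":0.027,"dy":0.06,"yaw":-0.6},{"dx":0.027,"dy":0.06,"yaw":-0.6},{"dx":0.027,"dy":0.06,"yaw":-0.6},{"dx":0.027,"dy":0.06,"yaw":-0.6},{"dx":0.027,"dy":0.06,"yaw":-0.6},{"dx":0.027,"dy":0.06,"yaw":-0.6},{"dx":0.027,"dy":0.06,"yaw":-0.6},{"dx":0.027,"dy":0.06,"yaw":-0.6}]' 0.4 20
```

```text
validation failed for argument at $[0]...
```

```bash
python3 -m crank '[{"dx":0.027,"dy":0.06,"dz":0,"yaw":-0.6},{"dx":0.027,"dy":0.06,"dz":0,"yaw":-0.6},{"dx":0.027,"dy":0.06,"dz":0,"yaw":-0.6},{"dx":0.027,"dy":0.06,"dz":0,"yaw":-0.6},{"dx":0.027,"dy":0.06,"dz":0,"yaw":-0.6},{"dx":0.027,"dy":0.06,"dz":0,"yaw":-0.6},{"dx":0.027,"dy":0.06,"dz":0,"yaw":-0.6},{"dx":0.027,"dy":0.06,"dz":0,"yaw":-0.6},{"dx":0.027,"dy":0.06,"dz":0,"yaw":-0.6},{"dx":0.027,"dy":0.06,"dz":0,"yaw":-0.6}]' 0.4 20
```

```text
time_s: 1.35
ee_pos: [393.7, -65.3, 221.9]
ee_rot: [180.0, -0.0, -12.1]
force: [0.5, -1.4, 0.1]
gripper_width: 36.6
gripper_force: 0.0
```

```bash
python3 -m crank '[{"dx":0.0154,"dy":0.0288,"dz":-0.041,"yaw":-0.3},{"dx":0.0154,"dy":0.0288,"dz":-0.041,"yaw":-0.3},{"dx":0.0154,"dy":0.0288,"dz":-0.041,"yaw":-0.3},{"dx":0.0154,"dy":0.0288,"dz":-0.041,"yaw":-0.24},{"dx":0,"dy":0,"dz":0,"yaw":0},{"dx":0,"dy":0,"dz":0,"yaw":0}]' 0.4 20
python3 - <<'E'
from h import *
a=snap('scene','s1.png');p=w2px('scene',[443,25,40]);print(p)
u,v=map(int,p)
cv2.imwrite('pics/s1c.png',cv2.resize(a[v-60:v+40,u-60:u+60,::-1],None,fx=5,fy=5,interpolation=cv2.INTER_CUBIC));print(u-60,v-60)
E
```

```text
time_s: 2.1
ee_pos: [442.8, 24.9, 91.3]
ee_rot: [180.0, -0.0, -17.7]
force: [0.1, 0.6, 0.2]
gripper_width: 36.7
gripper_force: 0.0
[317.3 278.3]
257 218
```

View pics/s1c.png

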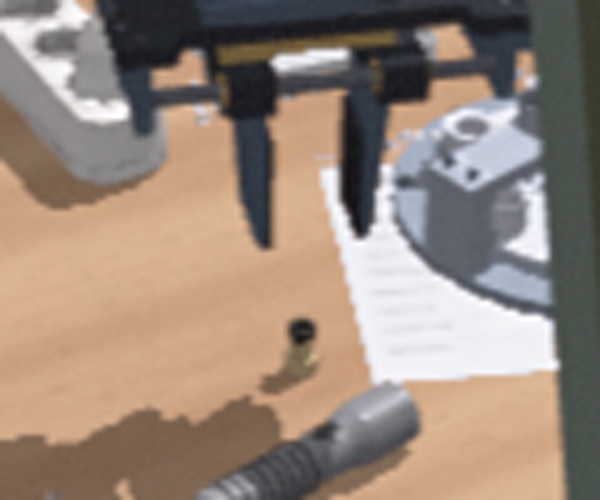

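The fingertips are at about (265,245) and (360,235) in the crop, straddling the fitting cap at (301,328). I'll go straight down and grip the cap.

```bash
python3 -c "
from h import *
print(w2px('scene',[442.8,24.9,83]))"
python3 -m crank '[{"dx":0,"dy":0,"dz":-0.0198,"yaw":0},{"dx":0,"dy":0,"dz":-0.0198,"yaw":0},{"dx":0,"dy":0,"dz":-0.0198,"yaw":0},{"dx":0,"dy":0,"dz":-0.0198,"yaw":0},{"dx":0,"dy":0,"dz":0,"yaw":0}]'
python3 -m crank '[{"dx":0,"dy":0,"dz":0,"yaw":0},{"dx":0,"dy":0,"dz":0,"yaw":0},{"dx":0,"dy":0,"dz":0,"yaw":0},{"dx":0,"dy":0,"dz":0,"yaw":0},{"dx":0,"dy":0,"dz":0,"yaw":0},{"dx":0,"dy":0,"dz":0,"yaw":0}]' 0 25
```

```text
[317.7 262.9]
time_s: 2.78
ee_pos: [442.5, 24.5, 27.8]
ee_rot: [180.0, 0.0, -17.8]
force: [-0.2, -0.1, -0.0]
gripper_width: 36.4
gripper_force: 0.0
time_s: 3.52
ee_pos: [443.3, 25.2, 28.0]
ee_rot: [-180.0, -0.1, -17.7]
force: [-0.7, -0.2, 6.0]
gripper_width: 11.8
gripper_force: 25.0
```

Width is 11.8 mm rather than 13.6 mm, with 6 N upward force. I'll lift a bit and look.

```bash

python3 -m crank '[{"dx":0,"dy":0,"dz":0.0125,"yaw":0},{"dx":0,"dy":0,"dz":0.025,"yaw":0},{"dx":0,"dy":0,"dz":0.04,"yaw":0},{"dx":0,"dy":0,"dz":0.04,"yaw":0},{"dx":0,"dy":0,"dz":0,"yaw":0},{"dx":0,"dy":0,"dz":0,"yaw":0}]'
python3 - <<'E'
from h import *
a=snap('scene','s2.png');p=w2px('scene',[443,25,110]);print(p)
u,v=map(int,p)
cv2.imwrite('pics/s2c.png',cv2.resize(a[v-40:v+60,u-60:u+60,::-1],None,fx=6,fy=6,interpolation=cv2.INTER_CUBIC));print(u-60,v-40)
E
```

```text
time_s: 4.28
ee_pos: [442.0, 25.2, 120.9]
ee_rot: [180.0, 0.1, -17.7]
force: [0.2, -0.6, 0.8]
gripper_width: 11.9
gripper_force: 25.0
[317.9 252.9]
257 212
```

View pics/s2c.png

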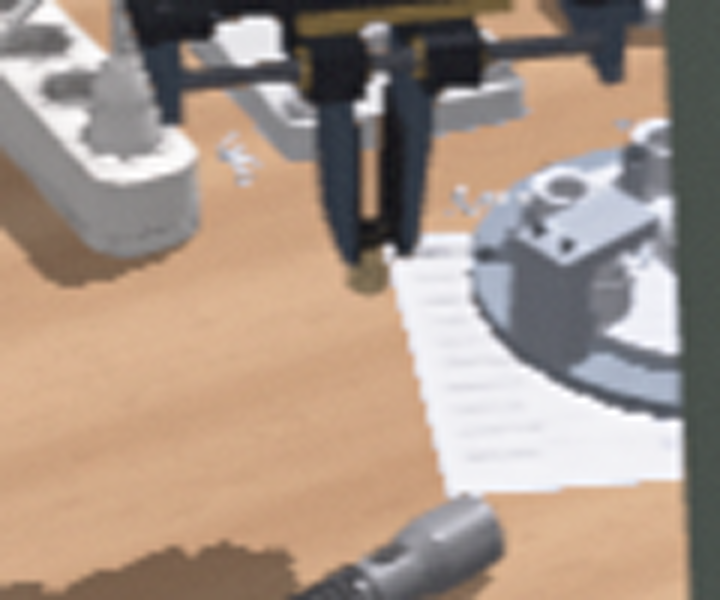

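```bash
python3 - <<'E'
from h import *
C=lambda p:(((w2px('scene',p)-[257,212])+.5)*6-.5).round(0)
print('tip',C([442,25,113]),'tcp',C([442,25,121]))
for z in(91,93,97,101,105):
    print(z,'foot bottom front',C([442-6.8,25+4.2,z]),'bottom c',C([442,25,z]),'foot top',C([442,25,z+9]),'captop',C([442,25,z+26]))
a=cv2.imread('pics/s2.png')[245:264,305:330]
cv2.imwrite('pics/s2d.png',cv2.resize(cv2.imread('pics/s2.png')[235:270,297:337],None,fx=16,fy=16,interpolation=cv2.INTER_CUBIC))
E
```

```text
tip [370. 242.] tcp [370. 224.]
91 foot bottom front [367. 304.] bottom c [368. 292.] foot top [368. 271.] captop [370. 234.]
93 foot bottom front [368. 300.] bottom c [368. 287.] foot top [368. 267.] captop [370. 229.]
97 foot bottom front [368. 290.] bottom c [368. 278.] foot top [369. 258.] captop [370. 220.]
101 foot bottom front [368. 282.] bottom c [368. 270.] foot top [369. 249.] captop [370. 211.]
105 foot bottom front [368. 272.] bottom c [369. 260.] foot top [370. 240.] captop [370. 201.]
```

View pics/s2d.png

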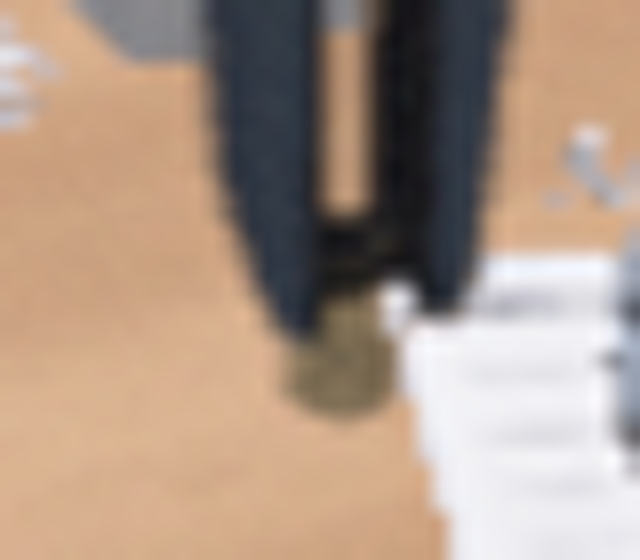

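The fitting is held upright with the foot bottom about 28 mm below the TCP, as planned. Next I'll move above the loading cup.

```bash

python3 -m crank '[{"dx":-0.0044,"dy":-0.0542,"dz":0,"yaw":0},{"dx":-0.0044,"dy":-0.0542,"dz":0,"yaw":0},{"dx":-0.0044,"dy":-0.0542,"dz":0,"yaw":0},{"dx":-0.0044,"dy":-0.0542,"dz":0,"yaw":0},{"dx":0,"dy":0,"dz":-0.02,"yaw":0},{"dx":0,"dy":0,"dz":-0.02,"yaw":0},{"dx":0,"dy":0,"dz":-0.0175,"yaw":0},{"dx":0,"dy":0,"dz":0,"yaw":0},{"dx":0,"dy":0,"dz":0,"yaw":0}]'
python3 - <<'E'
from h import *
o=[]
for n in('scene','top'):
    a=snap(n,n+'3.png')[:,:,::-1];u,v=map(int,w2px(n,[430,-148,45]));print(n,u-27,v-40)
    o.append(cv2.resize(a[v-40:v+30,u-27:u+28],None,fx=7,fy=7,interpolation=cv2.INTER_CUBIC))
cv2.imwrite('pics/c3.png',np.hstack(o))
E
```

```text
time_s: 5.45
ee_pos: [428.9, -148.1, 75.5]
ee_rot: [180.0, -0.0, -17.7]
force: [-0.1, 0.2, -1.2]
gripper_width: 11.6
gripper_force: 25.0
scene 355 218
top 328 256
```

View pics/c3.png

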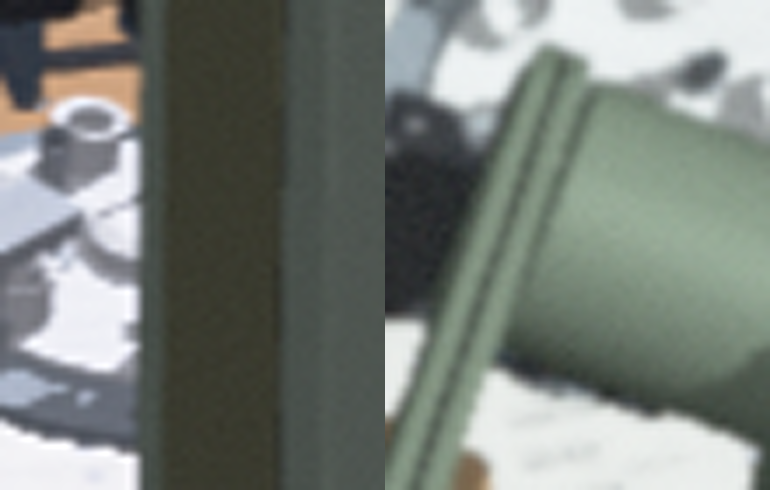

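The arm hides the cup in both cameras, so I'll go by touch in small steps, watching the force.

```bash

python3 -m crank '[{"dx":0,"dy":0,"dz":-0.0065,"yaw":0},{"dx":0,"dy":0,"dz":-0.0065,"yaw":0},{"dx":0,"dy":0,"dz":0,"yaw":0}]'
python3 -m crank '[{"dx":0,"dy":0,"dz":-0.0025,"yaw":0},{"dx":0,"dy":0,"dz":0,"yaw":0}]'
python3 -m crank '[{"dx":0,"dy":0,"dz":-0.0015,"yaw":0},{"dx":0,"dy":0,"dz":0,"yaw":0}]'
```

```text
time_s: 5.92
ee_pos: [428.3, -148.1, 64.6]
ee_rot: [180.0, 0.1, -17.7]
force: [-0.1, -0.0, 0.3]
gripper_width: 12.0
gripper_force: 25.0
time_s: 6.18
ee_pos: [428.7, -148.2, 62.9]
ee_rot: [180.0, 0.0, -17.7]
force: [-0.5, 0.5, -0.4]
gripper_width: 11.8
gripper_force: 25.0
time_s: 6.42
ee_pos: [429.1, -148.4, 62.1]
ee_rot: [180.0, -0.1, -17.7]
force: [0.2, -0.7, 1.4]
gripper_width: 11.8
gripper_force: 25.0
```

```bash
for i in 1; do
python3 -m crank '[{"dx":0,"dy":0,"dz":-0.00125,"yaw":0},{"dx":0,"dy":0,"dz":0,"yaw":0}]'
python3 -m crank '[{"dx":0,"dy":0,"dz":-0.00125,"yaw":0},{"dx":0,"dy":0,"dz":0,"yaw":0}]'
python3 -m crank '[{"dx":0,"dy":0,"dz":-0.00125,"yaw":0},{"dx":0,"dy":0,"dz":0,"yaw":0}]'
done
```

```text
time_s: 6.68
ee_pos: [428.8, -148.3, 60.7]
ee_rot: [180.0, -0.0, -17.7]
force: [0.8, -0.8, 0.4]
gripper_width: 12.2
gripper_force: 25.0
time_s: 6.92
ee_pos: [428.7, -148.3, 59.7]
ee_rot: [180.0, 0.0, -17.7]
force: [0.7, -1.4, -0.3]
gripper_width: 11.7
gripper_force: 25.0
time_s: 7.18
ee_pos: [428.9, -148.4, 58.9]
ee_rot: [180.0, -0.0, -17.7]
force: [0.2, -0.9, 1.8]
gripper_width: 11.4
gripper_force: 25.0
```

```bash

python3 -m crank '[{"dx":0,"dy":0,"dz":-0.0015,"yaw":0},{"dx":0,"dy":0,"dz":0,"yaw":0}]'|grep -E 'pos|force:'
python3 -m crank '[{"dx":0,"dy":0,"dz":-0.0015,"yaw":0},{"dx":0,"dy":0,"dz":0,"yaw":0}]'|grep -E 'pos|force:'
python3 -m crank '[{"dx":0,"dy":0,"dz":-0.0015,"yaw":0},{"dx":0,"dy":0,"dz":0,"yaw":0}]'|grep -E 'pos|force:'
python3 -m crank '[{"dx":0,"dy":0,"dz":-0.0015,"yaw":0},{"dx":0,"dy":0,"dz":0,"yaw":0}]'|grep -E 'pos|force:'
```

```text
ee_pos: [429.1, -148.5, 57.8]
force: [1.1, -2.1, 2.3]
gripper_force: 25.0
ee_pos: [429.2, -148.5, 56.5]
force: [1.2, -2.9, 1.6]
gripper_force: 25.0
ee_pos: [429.1, -148.4, 55.3]
force: [1.3, -1.6, 2.5]
gripper_force: 25.0
ee_pos: [429.1, -148.4, 54.0]
force: [1.3, -2.6, 2.4]
gripper_force: 25.0
```

```bash

python3 -m crank '[{"dx":0,"dy":0,"dz":-0.0015,"yaw":0},{"dx":0,"dy":0,"dz":0,"yaw":0}]'|grep -E 'pos|force:'
python3 -m crank '[{"dx":0,"dy":0,"dz":-0.0015,"yaw":0},{"dx":0,"dy":0,"dz":0,"yaw":0}]'|grep -E 'pos|force:'
python3 -m crank '[{"dx":0,"dy":0,"dz":-0.0015,"yaw":0},{"dx":0,"dy":0,"dz":0,"yaw":0}]'|grep -E 'pos|force:|width'
python3 -m crank '[{"dx":0,"dy":0,"dz":-0.001,"yaw":0},{"dx":0,"dy":0,"dz":0,"yaw":0}]'|grep -E 'pos|force:|width'
```

```text
ee_pos: [428.8, -148.3, 52.9]
force: [2.1, -1.8, 4.7]
gripper_force: 25.0
ee_pos: [428.7, -148.3, 51.6]
force: [1.6, -3.0, 3.9]
gripper_force: 25.0
ee_pos: [428.7, -148.3, 50.3]
force: [1.5, -2.5, 3.3]
gripper_width: 11.9
gripper_force: 25.0
ee_pos: [428.7, -148.2, 49.4]
force: [1.8, -2.6, 1.7]
gripper_width: 12.0
gripper_force: 25.0
```

```bash

python3 -m crank '[{"dx":0,"dy":0,"dz":-0.00125,"yaw":0},{"dx":0,"dy":0,"dz":0,"yaw":0}]'|grep -E 'pos|force:|width'
python3 -m crank '[{"dx":0,"dy":0,"dz":-0.001,"yaw":0},{"dx":0,"dy":0,"dz":0,"yaw":0}]'|grep -E 'pos|force:|width'
```

```text
ee_pos: [428.5, -148.1, 48.3]
force: [2.0, -3.0, 1.3]
gripper_width: 11.8
gripper_force: 25.0
ee_pos: [428.9, -148.2, 48.0]
force: [1.4, -2.4, 4.5]
gripper_width: 11.8
gripper_force: 25.0
```

```bash

python3 -m crank '[{"dx":0,"dy":0,"dz":-0.0006,"yaw":0},{"dx":0,"dy":0,"dz":0,"yaw":0}]'|grep -E 'pos|force:|width'
python3 -m crank '[{"dx":0,"dy":0,"dz":-0.0006,"yaw":0},{"dx":0,"dy":0,"dz":0,"yaw":0}]'|grep -E 'pos|force:|width'
```

```text
ee_pos: [429.2, -148.3, 47.9]
force: [1.5, -1.3, 7.4]
gripper_width: 11.7
gripper_force: 25.0
ee_pos: [429.4, -148.3, 47.9]
force: [0.5, -1.3, 11.6]
gripper_width: 11.7
gripper_force: 25.0
```

It's seated at the expected height (TCP 47.9, 11.6 N). I'll release, rise, close the fingers and probe the cap's top, expecting contact at TCP z of about 54.

```bash

python3 -m crank '[{"dx":0,"dy":0,"dz":0.0014,"yaw":0},{"dx":0,"dy":0,"dz":0,"yaw":0},{"dx":0,"dy":0,"dz":0,"yaw":0},{"dx":0,"dy":0,"dz":0,"yaw":0}]' 0.28|grep -E 'pos|force:|width'
python3 -m crank '[{"dx":0,"dy":0,"dz":0.01,"yaw":0},{"dx":0,"dy":0,"dz":0.01,"yaw":0},{"dx":0,"dy":0,"dz":0,"yaw":0}]'|grep -E 'pos|force:|width'
python3 -m crank '[{"dx":0,"dy":0,"dz":0,"yaw":0},{"dx":0,"dy":0,"dz":0,"yaw":0},{"dx":0,"dy":0,"dz":0,"yaw":0},{"dx":0,"dy":0,"dz":0,"yaw":0},{"dx":0,"dy":0,"dz":-0.0075,"yaw":0},{"dx":0,"dy":0,"dz":0,"yaw":0}]' 0|grep -E 'pos|force:|width'
```

```text
ee_pos: [428.2, -148.0, 47.6]
force: [0.4, -0.2, 0.3]
gripper_width: 25.7
gripper_force: 0.0
ee_pos: [429.4, -148.5, 64.9]
force: [-0.6, 0.4, -0.2]
gripper_width: 25.6
gripper_force: 0.0
ee_pos: [428.2, -148.0, 57.4]
force: [0.4, 0.6, -0.2]
gripper_width: 0.4
gripper_force: 0.0
```

```bash

python3 -m crank '[{"dx":0,"dy":0,"dz":-0.003,"yaw":0},{"dx":0,"dy":0,"dz":0,"yaw":0}]'|grep -E 'pos|force:|width'
python3 -m crank '[{"dx":0,"dy":0,"dz":-0.002,"yaw":0},{"dx":0,"dy":0,"dz":0,"yaw":0}]'|grep -E 'pos|force:|width'
python3 -m crank '[{"dx":0,"dy":0,"dz":-0.0012,"yaw":0},{"dx":0,"dy":0,"dz":0,"yaw":0}]'|grep -E 'pos|force:|width'
```

```text
ee_pos: [428.6, -148.2, 55.4]
force: [-0.4, 0.0, 0.1]
gripper_width: 0.7
gripper_force: 0.0
ee_pos: [428.9, -148.3, 54.5]
force: [-0.5, 0.4, 4.4]
gripper_width: 0.5
gripper_force: 2.4
ee_pos: [429.2, -148.4, 54.4]
force: [-1.6, 0.9, 12.4]
gripper_width: 0.6
gripper_force: 6.1
```

The cap top is at about z = 46.4, solid, so the fitting is fully home. Next I'll rise, turn the tool and measure how close the press is.

```bash

python3 -m crank '[{"dx":0,"dy":0,"dz":0.03,"yaw":0},{"dx":0,"dy":0,"dz":0.04,"yaw":0},{"dx":0,"dy":0,"dz":0.04,"yaw":1},{"dx":0,"dy":0,"dz":0,"yaw":1},{"dx":0,"dy":0,"dz":0,"yaw":1},{"dx":0,"dy":0,"dz":0,"yaw":1},{"dx":0,"dy":0,"dz":0,"yaw":1},{"dx":0,"dy":0,"dz":0,"yaw":1},{"dx":0,"dy":0,"dz":0,"yaw":1},{"dx":0,"dy":0,"dz":0,"yaw":1}]' 0.4
python3 -m crank '[{"dx":0,"dy":0,"dz":0,"yaw":1},{"dx":0,"dy":0,"dz":0,"yaw":1},{"dx":0,"dy":0,"dz":0,"yaw":1},{"dx":0,"dy":0,"dz":0,"yaw":1},{"dx":0,"dy":0,"dz":0,"yaw":1},{"dx":0,"dy":0,"dz":0,"yaw":1},{"dx":0,"dy":0,"dz":0,"yaw":1},{"dx":0,"dy":0,"dz":0,"yaw":1},{"dx":0,"dy":0,"dz":0,"yaw":1},{"dx":0,"dy":0,"dz":0,"yaw":1}]'
python3 - <<'E'
from h import *
def tri(a,b):
    o1,d1=ray('scene',*a);o2,d2=ray('top',*b)
    s=np.linalg.lstsq(np.c_[d1,-d2],o2-o1,rcond=None)[0];return (o1+s[0]*d1).round(0),(o2+s[1]*d2).round(0)
print('ball',tri((340,80),(376,168)),'base front corner',px2w('top',325,210,20),px2w('top',365,215,20),'head',px2w('top',350,185,200))
E
```

```text
time_s: 13.8
ee_pos: [428.6, -148.2, 141.0]
ee_rot: [180.0, 0.0, 22.4]
force: [-0.5, 1.0, -0.2]
gripper_width: 36.3
gripper_force: 0.0
time_s: 15.05
ee_pos: [428.6, -148.2, 141.0]
ee_rot: [180.0, 0.0, 72.4]
force: [-0.8, -0.8, 0.9]
gripper_width: 36.1
gripper_force: 0.0
ball (array([ 668., -159.,  413.]), array([ 668., -159.,  413.])) base front corner [655.4 -67.8  20. ] [ 644.  -172.5   20. ] head [ 682.4 -122.   200. ]
```

```bash

python3 -m crank '[{"dx":0.01025,"dy":-0.0055,"dz":0,"yaw":1},{"dx":0.01025,"dy":-0.0055,"dz":0,"yaw":1},{"dx":0.01025,"dy":-0.0055,"dz":0,"yaw":1},{"dx":0.01025,"dy":-0.0055,"dz":0,"yaw":1},{"dx":0.01025,"dy":-0.0055,"dz":0,"yaw":1},{"dx":0.01025,"dy":-0.0055,"dz":0,"yaw":1},{"dx":0.01025,"dy":-0.0055,"dz":0,"yaw":1},{"dx":0.01025,"dy":-0.0055,"dz":0,"yaw":1},{"dx":0.01025,"dy":-0.0055,"dz":0,"yaw":1},{"dx":0.01025,"dy":-0.0055,"dz":0,"yaw":1}]'|grep ee
python3 -m crank '[{"dx":0,"dy":0,"dz":-0.03,"yaw":1},{"dx":0,"dy":0,"dz":-0.03,"yaw":1},{"dx":0,"dy":0,"dz":0,"yaw":0},{"dx":0,"dy":0,"dz":0,"yaw":0}]'
python3 - <<'E'
from h import *
for n in('scene','top'):
    a=snap(n,n+'4.png')[:,:,::-1];u,v=map(int,w2px(n,[480,-160,60]));print(n,u-40,v-40)
    c=cv2.resize(a[v-40:v+40,u-40:u+40],None,fx=5,fy=5,interpolation=cv2.INTER_CUBIC)
    o=c if n=='scene' else np.hstack([o,c])
cv2.imwrite('pics/c4.png',o)
E
```

```text
ee_pos: [510.9, -192.3, 140.9]
ee_rot: [-180.0, -0.0, 122.4]
time_s: 16.8
ee_pos: [511.2, -192.4, 93.7]
ee_rot: [180.0, 0.1, 132.2]
force: [0.1, -0.5, -0.6]
gripper_width: 36.6
gripper_force: 0.0
scene 334 202
top 321 236
```

View pics/c4.png

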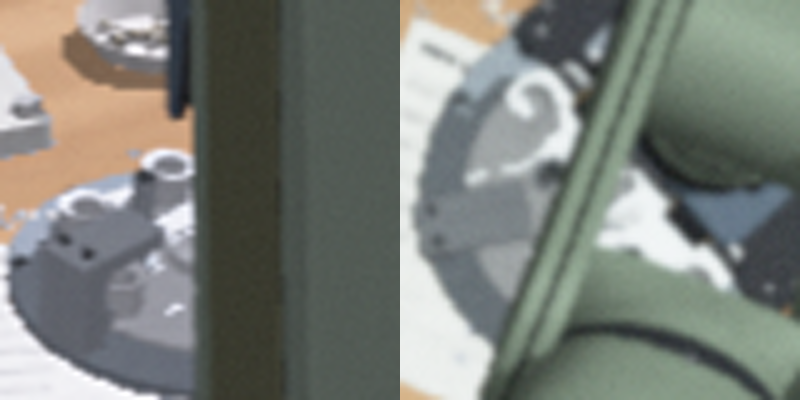

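The arm occludes the peg in both views; the bridge is at the left, clear of the tool. I'll descend with the fingers open around the peg, then grip lightly to find it.

```bash

python3 -m crank '[{"dx":0,"dy":0,"dz":-0.015,"yaw":0},{"dx":0,"dy":0,"dz":0,"yaw":0}]'|grep -E 'pos|force:'
python3 -m crank '[{"dx":0,"dy":0,"dz":-0.015,"yaw":0},{"dx":0,"dy":0,"dz":-0.0145,"yaw":0},{"dx":0,"dy":0,"dz":0,"yaw":0}]'|grep -E 'pos|force:'
python3 -m crank '[{"dx":0,"dy":0,"dz":0,"yaw":0},{"dx":0,"dy":0,"dz":0,"yaw":0},{"dx":0,"dy":0,"dz":0,"yaw":0},{"dx":0,"dy":0,"dz":0,"yaw":0},{"dx":0,"dy":0,"dz":0,"yaw":0}]' 0 5
```

```text
ee_pos: [509.9, -191.9, 80.2]
force: [-0.1, -0.0, 0.6]
gripper_force: 0.0
ee_pos: [509.8, -191.8, 56.0]
force: [-0.0, 0.5, 0.3]
gripper_force: 0.0
time_s: 18.15
ee_pos: [510.3, -192.8, 57.7]
ee_rot: [-179.9, 0.0, 132.3]
force: [-3.4, -4.0, 3.0]
gripper_width: 10.7
gripper_force: 5.0
```

It holds the peg; the side force shows I'm about 0.6 mm off. I'll grip more firmly and follow the arc clockwise in 5° steps.

```bash

python3 -m crank '[{"dx":0,"dy":0,"dz":0,"yaw":0},{"dx":0,"dy":0,"dz":0,"yaw":0},{"dx":-0.00285,"dy":-0.00237,"dz":0,"yaw":-1},{"dx":0,"dy":0,"dz":0,"yaw":0}]' 0 30
python3 -m crank '[{"dx":-0.00304,"dy":-0.00212,"dz":0,"yaw":-1},{"dx":0,"dy":0,"dz":0,"yaw":0}]'
python3 -m crank '[{"dx":-0.00322,"dy":-0.00184,"dz":0,"yaw":-1},{"dx":0,"dy":0,"dz":0,"yaw":0}]'
```

```text
time_s: 18.65
ee_pos: [510.0, -193.0, 57.7]
ee_rot: [179.8, 0.0, 127.2]
force: [3.7, 3.7, 1.2]
gripper_width: 10.0
gripper_force: 30.0
time_s: 18.9
ee_pos: [506.4, -195.7, 57.7]
ee_rot: [180.0, 0.0, 122.3]
force: [-1.9, -2.5, 3.4]
gripper_width: 10.1
gripper_force: 30.0
time_s: 19.15
ee_pos: [503.7, -197.4, 57.7]
ee_rot: [180.0, 0.0, 117.4]
force: [0.5, 0.2, 3.5]
gripper_width: 10.3
gripper_force: 30.0
```

```bash

python3 -m crank '[{"dx":-0.00337,"dy":-0.00155,"dz":0,"yaw":-1},{"dx":-0.00349,"dy":-0.00126,"dz":0,"yaw":-1},{"dx":-0.00359,"dy":-0.00095,"dz":0,"yaw":-1},{"dx":0,"dy":0,"dz":0,"yaw":0}]'
python3 -m crank '[{"dx":-0.00365,"dy":-0.00063,"dz":0,"yaw":-1},{"dx":-0.00369,"dy":-0.00031,"dz":0,"yaw":-1},{"dx":-0.00371,"dy":0,"dz":0,"yaw":-1},{"dx":0,"dy":0,"dz":0,"yaw":0}]'
python3 -m crank '[{"dx":-0.00369,"dy":0.00034,"dz":0,"yaw":-1},{"dx":0,"dy":0,"dz":0,"yaw":0}]'
```

```text
time_s: 19.65
ee_pos: [495.3, -200.6, 57.7]
ee_rot: [180.0, 0.0, 102.4]
force: [0.7, -0.3, 3.0]
gripper_width: 9.8
gripper_force: 30.0
time_s: 20.15
ee_pos: [486.5, -201.4, 57.7]
ee_rot: [180.0, 0.0, 87.5]
force: [-0.0, -1.6, 3.4]
gripper_width: 9.9
gripper_force: 30.0
time_s: 20.4
ee_pos: [483.5, -201.2, 57.7]
ee_rot: [180.0, 0.0, 82.5]
force: [0.7, -2.4, 3.7]
gripper_width: 9.8
gripper_force: 30.0
```

```bash

python3 -m crank '[{"dx":-0.00365,"dy":0.00066,"dz":0,"yaw":-1},{"dx":0,"dy":0,"dz":0,"yaw":0}]'
python3 -m crank '[{"dx":-0.00358,"dy":0.00097,"dz":0,"yaw":-1},{"dx":0,"dy":0,"dz":0,"yaw":0},{"dx":0,"dy":0,"dz":0,"yaw":0}]'
```

```text
time_s: 20.65
ee_pos: [482.2, -201.0, 57.8]
ee_rot: [179.7, 0.0, 77.4]
force: [4.5, -1.9, 0.8]
gripper_width: 10.0
gripper_force: 30.0
time_s: 21.02
ee_pos: [477.3, -199.7, 57.6]
ee_rot: [-180.0, 0.0, 72.5]
force: [-4.4, -0.8, 8.6]
gripper_width: 10.3
gripper_force: 30.0
```

The wheel is past the hump and being pulled into the notch. I'll ease on slightly, let go, rise and move aside to look.

```bash

python3 -m crank '[{"dx":-0.0006,"dy":0.0002,"dz":0,"yaw":0},{"dx":0,"dy":0,"dz":0,"yaw":0}]'|grep -E 'pos|force:'
python3 -m crank '[{"dx":0,"dy":0,"dz":0,"yaw":0},{"dx":0,"dy":0,"dz":0,"yaw":0},{"dx":0,"dy":0,"dz":0,"yaw":0},{"dx":0,"dy":0,"dz":0,"yaw":0}]' 0.35|grep -E 'pos|force:|width'
python3 -m crank '[{"dx":0,"dy":0,"dz":0.03,"yaw":0},{"dx":0,"dy":0,"dz":0.05,"yaw":0},{"dx":0,"dy":0,"dz":0.06,"yaw":0},{"dx":-0.03,"dy":-0.06,"dz":0.02,"yaw":0},{"dx":-0.03,"dy":-0.06,"dz":0.01,"yaw":0},{"dx":-0.03,"dy":-0.06,"dz":0,"yaw":0},{"dx":-0.03,"dy":-0.06,"dz":0,"yaw":0},{"dx":-0.03,"dy":-0.06,"dz":0,"yaw":0},{"dx":-0.02,"dy":-0.06,"dz":0,"yaw":0},{"dx":0,"dy":0,"dz":0,"yaw":0}]'
python3 - <<'E'
from h import *
for n,b in(('scene',(300,215,420,325)),('top',(290,225,415,325))):
    a=snap(n,n+'5.png')[b[1]:b[3],b[0]:b[2],::-1]
    c=cv2.resize(a,(400,400*a.shape[0]//a.shape[1]),interpolation=cv2.INTER_CUBIC);c=c[:320]
    o=c if n=='scene' else np.hstack([o,c])
cv2.imwrite('pics/c5.png',o)
E
```

```text
ee_pos: [477.1, -199.7, 57.7]
force: [1.0, -2.7, 5.5]
gripper_force: 30.0
ee_pos: [476.7, -199.0, 57.1]
force: [-0.1, -0.0, -0.9]
gripper_width: 32.1
gripper_force: 0.0
time_s: 23.02
ee_pos: [339.5, -489.9, 192.8]
ee_rot: [-180.0, 0.0, 72.1]
force: [0.4, 0.4, -0.9]
gripper_width: 31.9
gripper_force: 0.0
```

View pics/c5.png

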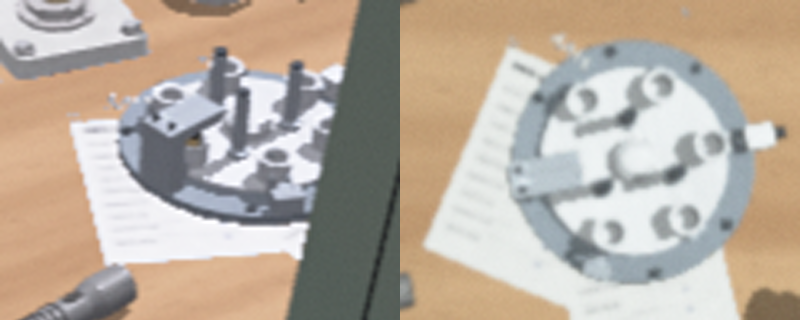

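The brass fitting sits in the cup under the bridge (left image, about (193,138)). The cups line up as in the start notch, with the pegs moved on by 60°, and the robot is clear.

```bash
python3 -c "
from workcell import ticket
print(ticket.job_done())"
```

```text
the job is handed in; nothing more can be done
None
```

The fitting was pressed fully home at about 12 N, the wheel was turned one click clockwise so the loaded cup sits in the notch under the gauge bridge, the gripper let go, and the job was handed in at about 23 s on the robot's clock.

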